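Funnel into the olive jar

ROBOT

A 6-joint arm with a two-finger parallel gripper is mounted at the origin on the work surface. World frame = base frame: x ahead of the robot, y to its left, z up, the work surface at z = 0. Lengths are in m, angles in rad, forces in N, time in s.
With the tool pointing down it reaches from about 0.3 to 0.875 m from the base axis. Payload 6.4 kg.
Tool frame: the origin (TCP) lies between the finger pads; the fingertips stand 19 mm ahead of it and the grasp point (between the pads) is the TCP (ctrl.tips_ahead is the z of the fingertips in the tool frame, in m); z points along the fingers, y is the line along which they close (so a half turn about z gives the same grasp; the last joint's range is limited). The gripper opens to 85 mm and grips with 20 to 120 N. Pads are 22 mm wide; open, the fingers measure 114 mm over their backs; the gripper's body (76 mm by 85 mm) begins 54 mm behind the grasp point. The pads swing forward as they close: fully open they stand 13 mm farther back than shut.
Start: joints at [1.031, 0.181, 1.607, -0, 1.354, -0.206], TCP at [0.188, 0.543, 0.217] pointing down, gripper open.
Joint ranges: [-2.99, 2.99], [-0.89, 2.07], [0.3, 2.58], [-1.14, 4.28], [0, 2.63], [-3.12, 3.12]. Speed limits (rad/s): [2.57, 2.57, 3.01, 3.14, 3.14, 3.14].

INTERFACE

Orientations are given as a unit quaternion [w, x, y, z].
In Python, from bench import readout, vision, ctrl gives the robot as it stands.
- The arm moves only by the tool play_rows, never from a script. Its arguments are lists of equal length, an entry for each row: "xyz": the shift along the tool's x, y, z in mm, a list of three; "rot": the turn, a rotation vector about the tool's x, y, z in rad, a list of three; "grip": the opening, from 0 (shut) to 1 (fully open). In form: {"xyz": [[x, y, z], ...], "rot": [[rx, ry, rz], ...], "grip": [grip, ...]}. A call has exactly 10 rows; each row is the pose to reach, as a shift and turn from the pose commanded when the call began, along the tool's axes at that moment; what a row does not reach only later rows make up. A row lasts 1/8 s, in which the tool goes at most 62.5 mm and 10.7 degrees, less where a joint would pass 70% of its speed; a pose out of reach is approached as far as the arm can. A call with a gripper value outside its range is refused whole. The fingers move at their own pace and stop on an object; the grip force is fixed at half the most. Time passes only in rows, so rows that repeat a pose let the fingers close, or fill a call up. It gives the time, the measured TCP pose, the force, the opening and the grip force at its end, in the units of the state.
- readout.get_obs(): the state, without advancing time (a new reading comes with each control period).
- vision.camera(name): name is "scene" or "side" or "wrist"; returns a dict with "color" (420x560x3 uint8, red, green, blue), "depth" (420x560 float32, m along the optical axis (not along the pixel's ray), 0 where there is no reading), "camera_matrix" (3x3 intrinsics, pixels), "k1" (the pictures are not rectified: a ray, as slopes to the right and down, at radius r is drawn at 1 + k1 r^2 times it, then the intrinsics apply), "extrinsics" (4x4, takes a point from camera to world coordinates); the wrist camera has in their place "hand_eye" (4x4, takes a point from camera to tool coordinates, whose origin is the TCP and whose axes are the flange's). Camera axes: x right, y down, z forward; pixel columns grow to the right and rows downward; lengths in m; the calibration is good to about 2 mm. A picture is of the moment at which its call begins: read the wrist's pose just before it.
- ctrl.hand_in(): hands the job in; it is judged then, once.
The state is a dict: "time_s": time; "q": joint angles; "dq": joint speeds; "joint_efforts": joint torques, N m; "eef_pos": TCP position; "eef_rot": TCP orientation; "wrist_force": force on the tool from outside, world axes, zero at the start; "torque": the same for the moment, N m; "opening": opening from 0.0 (shut) to 1.0 (fully open); "grasp_force": force on a finger pad.
Only numpy, scipy, OpenCV 4.12 (cv2) and the standard library are available. Lean on these libraries where they do the work, as an engineer would, in place of code of your own. Each camera call takes 0.05 s, during which the arm holds its last target. There are 200 camera calls.

TASK

I want to drain old oil into the clear olive jar without dripping on the bench. First stand the jar upright on the floor of the foil tray and let go of it; then take the green funnel off its fork hook and lower it gently into the jar's neck until its shoulder rests on the rim all round, not letting go before it is seated. Leave the jar standing in the tray, don't jam or knock the funnel against the glass, and don't disturb the other things on the bench or the rail.

Things in the scene. Friction and masses are not known exactly. Their poses are not given: they have to be found in the camera images.
- jar: Empty clear glass olive jar, 120 mm high, standing on the bench, open at the top. Round body 62 mm in diameter from the base up to 90 mm, sloping in to a neck 54 mm in outer diameter from 98 to 120 mm. Origin: centre of the underside; z up.
- jar_mouth (a point): Centre of the jar's mouth, level with the top of the rim (120 mm above the underside). The round opening is 44 mm in diameter; the jar is hollow down to 6 mm above its underside.
- tray: Crumpled aluminium foil tray, open box, loose on the bench: 190 mm long (x) by 140 mm (y), 32 mm high, walls and floor 3 mm thick, crumpled lip up to 10 mm outside. Origin: centre of the underside; x along the length, z up.
- funnel: Green plastic funnel, 115 mm long, spout down in a fork hook, 60 g. Diameters by height above the tip: spout 16 to 22 mm (0-35 mm), widening to 34 (45 mm), tapered collar 34 to 40 (45-70 mm), flat shoulder disc 58 (70-74 mm), bowl 46 to 62 (74-94 mm), straight band 62 outside, wall 3 (94-115 mm). Origin: spout tip; z up along the axis.
- funnel_shoulder (a point): Point on the funnel's axis at the underside of its shoulder, 70 mm above the spout tip; this face comes to rest on the jar's rim.
- funnel_rim (a point): Centre of the funnel's upper rim, 115 mm above the spout tip.
- hook_rail: Fixed chrome rail 360 mm long (its y), top 150 mm high, on two posts. Two forks at y = +70 and -70 mm, open to -x, each of two flat bars with tops at 150 mm and 44 mm clear between, tips turned up 9 mm. Origin: on the bench below the forks' line, 30 mm before the bar; the funnel hangs at (0, +70 or -70 mm), shoulder on the bars, the strainer in the other. Lift straight up.
- strainer: Steel strainer cup 62 mm in diameter, 70 mm high, in the other fork; leave it. Origin: centre of the underside.
- tub: Open orange plastic tub, 120 x 140 mm, 70 mm high; leave it. Origin: centre of the underside.
- opener: Flat steel bottle opener, 125 mm long, 6 mm thick, lying; leave it. Origin: underside near the middle.
- bottle: Amber glass bottle with black cap, 60 mm in diameter, 170 mm high; leave it. Origin: centre of the underside.
- can: Blue tin, 84 mm in diameter, 100 mm high; leave it. Origin: centre of the underside.
- screwdriver: Red-handled screwdriver, 190 mm long, lying; leave it. Origin: its underside near the middle.
Mind the look-alikes: they are no part of the job. There is more than one size of the funnel; the one meant has the size given above.

How it is judged:
On the way, in this order (a step that is already met when the one before it is completed fails the run):
1. the jar stands upright on the tray's floor, let go (x of jar in the frame of tray between -0.064 and 0.064 m and y of jar in the frame of tray between -0.039 and 0.039 m and z of jar in the frame of tray between -0.002 and 0.009 m and angle between each of jar, tray's own z axis and vertical below 0.1 rad and contact force between each of the arm, the fingers and jar below 0.1 N and linear speed of jar below 0.03 m/s), for 0.2 s.
2. the funnel is lifted off its fork (30 mm or more from where it hung) in the gripper (distance of funnel from where it was at the start of the episode above 0.03 m and contact force between the fingers and funnel above 0.3 N), for 0.1 s.
At the end, for the whole second after the job is handed in: Jar upright (0.1 rad) on the flat tray's floor, within 64 mm of its centre lengthwise and 39 mm across; funnel spout down in its neck, upright (0.12 rad), in line with the jar (0.08 rad), axis within 6 mm of the mouth's centre, shoulder 3 mm below to 4 mm above the rim; both at rest (x of jar in the frame of tray between -0.064 and 0.064 m and y of jar in the frame of tray between -0.039 and 0.039 m and z of jar in the frame of tray between -0.002 and 0.009 m and angle between each of jar, tray's own z axis and vertical below 0.1 rad and z of funnel_shoulder in the frame of jar_mouth between -0.003 and 0.004 m and horizontal distance between funnel_shoulder and jar_mouth below 0.006 m and angle between funnel's own z axis and vertical below 0.12 rad and angle between the z axis of funnel and the z axis of jar, either way round below 0.08 rad and linear speed of each of funnel, jar below 0.02 m/s); the robot touches nothing.
It fails at once if the funnel pressed or knocked against the jar with more than 35 N (contact force between funnel and jar above 35 N).
It fails at once if the funnel let go over the jar with its shoulder more than 15 mm above the rim (distance of funnel from where it was at the start of the episode above 0.05 m and contact force between the fingers and funnel below 0.02 N and horizontal distance between funnel and jar below 0.045 m and z of funnel_shoulder in the frame of jar_mouth above 0.015 m).
It fails at once if the jar tipped by more than 0.5 rad (angle between jar's own z axis and vertical above 0.5 rad).
It fails at once if the tub, opener, bottle, can, screwdriver or strainer moved more than 30 mm (distance of any of tub, opener, bottle, can, screwdriver, strainer from where it was at the start of the episode above 0.03 m).
It also fails if it takes over 64 s, if anything falls off the work surface, if the arm or the gripper's body presses on something with over 40 N, if the wrist force passes 120 N, or if a joint passes its speed limit or range.

## Working session

There is one attempt and no reset: what is moved stays moved. The work goes in short steps, Python scripts to look and compute and a tool call to move; the robot and the scene stay as the last step left them, time stands still between calls to the robot, and variables do not carry over. Pictures are saved under pics/ and viewed, at most 10 in all, crops included, and the job is handed in when it is done.

Besides the shell and the picture viewer there is one more tool, called after ">>>" as a command line: name --argument value ..., lists and objects as JSON in quotes. play_rows: Moves the arm, as the interface text tells. Its arguments: {"type":"object","properties":{"xyz":{"type":"array","items":{"type":"array","items":{"type":"number"}}},"rot":{"type":"array","items":{"type":"array","items":{"type":"number"}}},"grip":{"type":"array","items":{"type":"number"}}},"required":["xyz","rot","grip"]}

```bash
mkdir -p pics
cat > h.py <<'E'
import numpy as np, cv2
from scipy.spatial.transform import Rotation as R
from bench import readout, vision, ctrl
def shot(name):
    o=readout.get_obs(); c=vision.camera(name)
    if name=="wrist":
        T=np.eye(4); q=o["eef_rot"]; T[:3,:3]=R.from_quat([q[1],q[2],q[3],q[0]]).as_matrix(); T[:3,3]=o["eef_pos"]
        c["extrinsics"]=T@np.array(c["hand_eye"])
    np.savez("pics/%s.npz"%name,**{k:np.array(v) for k,v in c.items()})
    return c
def load(name): return dict(np.load("pics/%s.npz"%name))
def cloud(c):
    K=np.array(c["camera_matrix"]);h,w=c["depth"].shape
    v,u=np.mgrid[:h,:w]
    p=np.stack([u,v],-1).reshape(-1,1,2).astype(float)
    n=cv2.undistortPoints(p,K,np.array([float(c["k1"]),0,0,0])).reshape(h,w,2)
    d=c["depth"]; P=np.stack([n[...,0]*d,n[...,1]*d,d],-1)
    E=np.array(c["extrinsics"]); W=P@E[:3,:3].T+E[:3,3]; W[d==0]=np.nan
    return W
def ray(c,u,v,z):
    K=np.array(c["camera_matrix"]);E=np.array(c["extrinsics"])
    n=cv2.undistortPoints(np.array([[[u,v]]],float),K,np.array([float(c["k1"]),0,0,0]))[0,0]
    d=E[:3,:3]@[n[0],n[1],1]; return E[:3,3]+d*(z-E[2,3])/d[2]
def save(c,f,crop=None,s=1):
    im=c["color"][...,::-1]
    if crop: x0,y0,x1,y1=crop; im=im[y0:y1,x0:x1]
    cv2.imwrite("pics/"+f,cv2.resize(im,None,fx=s,fy=s,interpolation=cv2.INTER_CUBIC))
E
python3 - <<'E'
from h import *
for n in ("scene","side"):
    c=shot(n); save(c,n+"1.png",None,1.4); print(n,np.round(np.array(c["extrinsics"]),3).tolist())
o=readout.get_obs(); print(o["time_s"],o["eef_pos"],o["eef_rot"],o["opening"],ctrl.tips_ahead)
E
```

```text
scene [[-0.75, 0.445, -0.49, 1.138], [0.662, 0.508, -0.552, 0.601], [0.003, -0.738, -0.675, 0.947], [0.0, 0.0, 0.0, 1.0]]
side [[0.953, -0.234, 0.192, 0.262], [-0.302, -0.742, 0.598, -1.055], [0.002, -0.628, -0.778, 1.409], [0.0, 0.0, 0.0, 1.0]]
0.1 [0.18808703 0.54281101 0.21587422] [-2.93302693e-04  1.66127244e-01  9.86103994e-01 -7.51683190e-04] 0.9983640997277655 0.019
```

View pics/scene1.png

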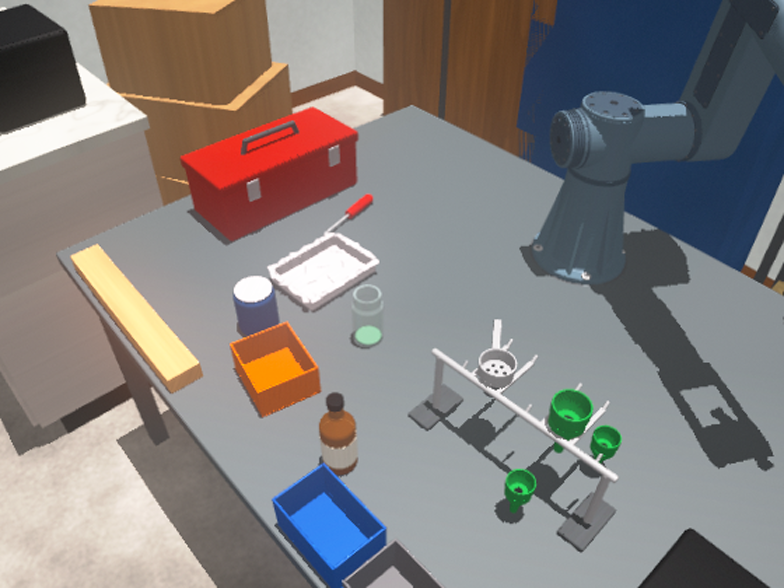

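View pics/side1.png

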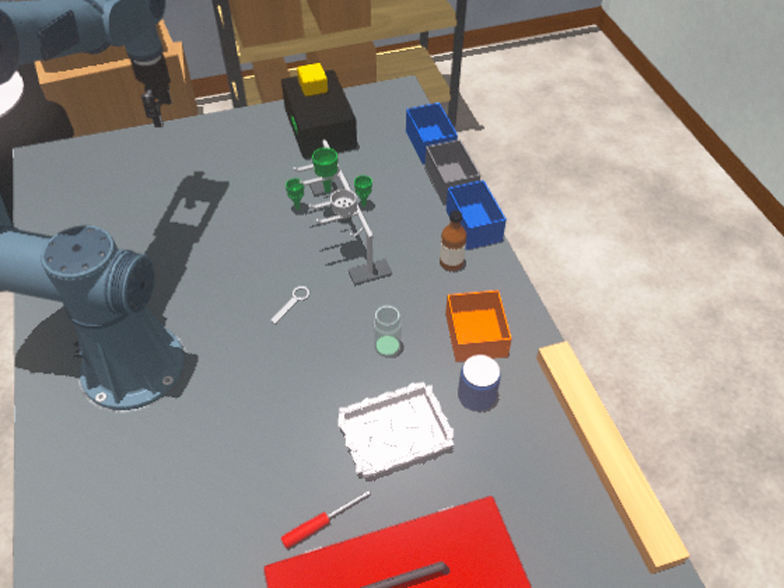

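The scene picture shows the jar at (368,315), the tray at (323,270), the big green funnel in a fork at (570,412), and two smaller green funnels at (605,440) and (520,487). The strainer is at (497,365). In the side picture the jar is at (387,330), the tray at (395,430), the big funnel at (325,163), and the small ones at (295,190) and (363,187). The big funnel is the only one as wide as the 62 mm strainer, so I'll measure the sizes and confirm with a crop.

Run:
```python
from h import *
S=load("scene");D=load("side")
for n,c,base,rim in (("scene",S,(368,338),(368,294)),("side",D,(388,346),(387,315))):
    print(n,"jar floor",ray(c,base[0]/1.4,base[1]/1.4,.006).round(4),"rim",ray(c,rim[0]/1.4,rim[1]/1.4,.12).round(4))
    W=cloud(c);hsv=cv2.cvtColor(c["color"],cv2.COLOR_RGB2HSV)
    m=cv2.inRange(hsv,(50,150,40),(75,255,255)); k,l,st,ce=cv2.connectedComponentsWithStats(m)
    for i in range(1,k):
        if st[i,4]<60: continue
        P=W[l==i];P=P[np.isfinite(P[:,2])]
        zt=np.percentile(P[:,2],99); T=P[P[:,2]>zt-.008]
        print(n,"green",(ce[i]*1.4).round(),st[i,4],"ztop",zt.round(3),"zmin",P[:,2].min().round(3),"rim",[T[:,j].min().round(4) for j in (0,1)],[T[:,j].max().round(4) for j in (0,1)])
    m=np.isfinite(W[...,2])&(W[...,2]>.024)&(W[...,2]<.037)
    # tray lip around
    u0,v0,u1,v1=(265,228,385,310) if n=="scene" else (330,375,460,480)
    mm=np.zeros_like(m);mm[int(v0/1.4):int(v1/1.4),int(u0/1.4):int(u1/1.4)]=1
    P=W[m&mm][:,:2].astype(np.float32); r=cv2.minAreaRect(P); print(n,"tray",r,len(P))
    # jar depth readings
    b=(355,285,385,348) if n=="scene" else (372,303,403,358)
    P=W[int(b[1]/1.4):int(b[3]/1.4),int(b[0]/1.4):int(b[2]/1.4)].reshape(-1,3);P=P[np.isfinite(P[:,2])&(P[:,2]>.02)]
    if len(P): print("jar cloud",len(P),P.min(0).round(3),P.max(0).round(3),P.mean(0).round(3))
    # rail / strainer points near z=.15
    q=np.isfinite(W[...,2])&(W[...,2]>.14)&(W[...,2]<.165)&(hsv[...,1]<60)
    P=W[q];P=P[(P[:,0]>.2)&(P[:,0]<.9)&(P[:,1]<.3)];print("rail pts",len(P),P.min(0).round(3) if len(P) else '',P.max(0).round(3) if len(P) else '')
save(S,"crop2.png",(290,215,470,400),3)
```

```text
scene jar floor [ 0.5619 -0.1128  0.006 ] rim [ 0.5559 -0.1165  0.12  ]
scene green [570. 413.] 813 ztop 0.196 zmin 0.131 rim [np.float64(0.5088), np.float64(0.3059)] [np.float64(0.5701), np.float64(0.3667)]
scene green [605. 441.] 377 ztop 0.088 zmin 0.028 rim [np.float64(0.4392), np.float64(0.3555)] [np.float64(0.4867), np.float64(0.4)]
scene green [519. 487.] 448 ztop 0.087 zmin -0.001 rim [np.float64(0.6084), np.float64(0.3137)] [np.float64(0.6566), np.float64(0.3591)]
scene tray ((0.5316538214683533, -0.33588242530822754), (0.26937371492385864, 0.16676053404808044), 2.856898784637451) 704
jar cloud 750 [ 0.529 -0.15   0.02 ] [ 0.589 -0.089  0.123] [ 0.564 -0.111  0.081]
rail pts 1561 [ 0.273 -2.462  0.14 ] [0.9   0.299 0.165]
side jar floor [ 0.5562 -0.1228  0.006 ] rim [ 0.5547 -0.1202  0.12  ]
side green [326. 158.] 109 ztop 0.201 zmin 0.003 rim [np.float64(0.5083), np.float64(0.3017)] [np.float64(0.5662), np.float64(0.3598)]
side tray ((0.5303500890731812, -0.33492356538772583), (0.270784467458725, 0.16682396829128265), 2.329489231109619) 948
jar cloud 594 [ 0.522 -0.156  0.02 ] [ 0.585 -0.09   0.127] [ 0.551 -0.131  0.081]
rail pts 407 [ 0.269 -0.577  0.141] [0.794 0.299 0.165]
```

View pics/crop2.png

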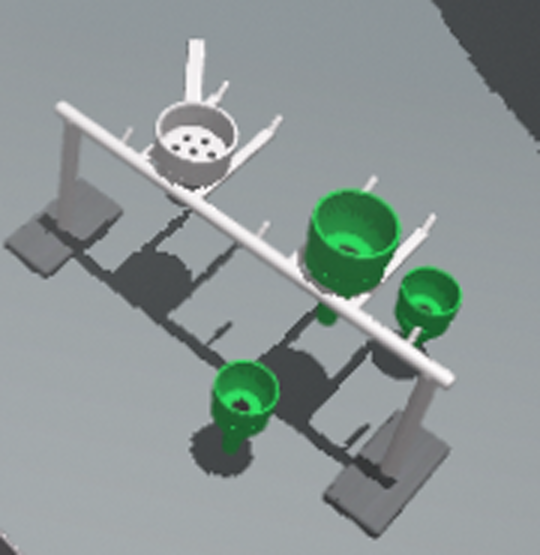

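The crop confirms it. The funnel in the fork, crop (352,240), has a rim 61 mm across at z 0.196. The two lower ones, at (428,302) and (243,398), are about 47 mm across and stand on the bench. Next I'll measure the tray and its neighbours more carefully.

Run:
```python
from h import *
for n in ("scene","side"):
    c=load(n);W=cloud(c);hsv=cv2.cvtColor(c["color"],cv2.COLOR_RGB2HSV)
    x,y,z=W[...,0],W[...,1],W[...,2]
    g=(x>.35)&(x<.75)&(y>-.50)&(y<-.2)&(hsv[...,2]>150)&(hsv[...,1]<50)&(z<.045)&(z>-.01)
    k,l,st,ce=cv2.connectedComponentsWithStats(g.astype(np.uint8)); i=1+np.argmax(st[1:,4])
    P=W[l==i]; r=cv2.minAreaRect(P[:,:2].astype(np.float32)); print(n,"tray",r,P[:,2].min(),P[:,2].max())
    b=(x>.55)&(x<.85)&(y>-.45)&(y<.0)&(z>.09)&(z<.108)
    print("can",np.round([np.percentile(W[b][:,j],[2,98]) for j in (0,1)],3).tolist())
    b=(x>.4)&(x<.62)&(y>.12)&(y<.28)&(z>.166)&(z<.22)
    print("strainer",b.sum(),np.round([np.percentile(W[b][:,j],[1,99]) for j in (0,1,2)],3).tolist() if b.sum() else '')
    # jar by rim band points
    b=(x>.5)&(x<.62)&(y>-.17)&(y<-.07)&(z>.112)&(z<.128)
    print("jar rim",b.sum(),np.round([np.percentile(W[b][:,j],[2,98]) for j in (0,1,2)],4).tolist() if b.sum() else '')
o=readout.get_obs();q=o["eef_rot"];M=R.from_quat([q[1],q[2],q[3],q[0]]).as_matrix()
print(M.round(4).tolist()); print("to above jar", (M.T@(np.array([.556,-.119,.20])-o["eef_pos"])*1000).round(1))
```

```text
scene tray ((0.5498621463775635, -0.3501666188240051), (0.29966825246810913, 0.39967116713523865), 89.97296142578125) -0.009444189657095148 0.03827516117487417
can [[0.554, 0.74], [-0.331, -0.095]]
strainer 275 [[0.517, 0.577], [0.166, 0.226], [0.166, 0.182]]
jar rim 141 [[0.5312, 0.5832], [-0.1473, -0.0947], [0.1123, 0.1223]]
side tray ((0.5499401092529297, -0.3500128388404846), (0.2999124228954315, 0.3998583257198334), 89.99633026123047) -0.00926409973728326 0.04342004167344049
can [[0.555, 0.734], [-0.339, -0.1]]
strainer 146 [[0.515, 0.574], [0.162, 0.227], [0.166, 0.185]]
jar rim 113 [[0.5277, 0.5787], [-0.1496, -0.0952], [0.1125, 0.1263]]
[[-0.9448, 0.3276, -0.0008], [0.3276, 0.9448, -0.0014], [0.0003, -0.0016, -1.0]]
to above jar [-564.4 -504.7   16.5]
```

>>> play_rows --xyz '[[-20,-18,-40],[-60,-54,-50],[-105,-94,-50],[-150,-134,-50],[-195,-174,-50],[-240,-215,-50],[-285,-255,-50],[-330,-296,-50],[-375,-336,-50],[-420,-377,-50]]' --rot '[[0,0,0],[0,0,0],[0,0,0],[0,0,0],[0,0,0],[0,0,0],[0,0,0],[0,0,0],[0,0,0],[0,0,0]]' --grip '[1,1,1,1,1,1,1,1,1,1]'

```text
time_s: 1.35
eef_pos: [0.4622, 0.0476, 0.2666]
eef_rot: [0.0, 0.166, 0.986, 0.0]
wrist_force: [0.1, 1.0, 0.3]
opening: 1.003
grasp_force: 0.0
```

>>> play_rows --xyz '[[-45,-40,0],[-90,-80,0],[-130,-118,10],[-144,-129,30],[-144,-129,50],[-144,-129,50],[-144,-129,50],[-144,-129,50],[-144,-129,50],[-144,-129,50]]' --rot '[[0,0,0],[0,0,0],[0,0,0],[0,0,0],[0,0,0],[0,0,0],[0,0,0],[0,0,0],[0,0,0],[0,0,0]]' --grip '[1,1,1,1,1,1,1,1,1,1]'

```text
time_s: 2.6
eef_pos: [0.5556, -0.1195, 0.2172]
eef_rot: [0.0, 0.166, 0.986, -0.0]
wrist_force: [0.3, 0.3, -0.5]
opening: 1.0
grasp_force: 0.0
```

Run:
```python
from h import *
o=readout.get_obs();print(o["time_s"],o["eef_pos"],o["eef_rot"])
c=shot("wrist");save(c,"w3.png",None,1.3)
W=cloud(c);x,y,z=W[...,0],W[...,1],W[...,2]
b=(abs(x-.555)<.05)&(abs(y+.121)<.05)&(z>.11)&(z<.13)
print("jar rim",b.sum(),np.round([np.percentile(W[b][:,j],[1,99]) for j in (0,1,2)],4).tolist() if b.sum() else '')
for n in ("scene","side"):
    d=load(n);W=cloud(d);x,y,z=W[...,0],W[...,1],W[...,2];hsv=cv2.cvtColor(d["color"],cv2.COLOR_RGB2HSV)
    b=(x>.38)&(x<.68)&(y>-.46)&(y<-.22)&(z>.026)&(z<.045)&(hsv[...,1]<60)
    k,l,st,ce=cv2.connectedComponentsWithStats(cv2.dilate(b.astype(np.uint8),np.ones((3,3))));i=1+np.argmax(st[1:,4])
    P=W[b&(l==i)]
    print(n,"tray",cv2.minAreaRect(P[:,:2].astype(np.float32)),len(P))
```

```text
2.6 [ 0.55563004 -0.11949668  0.21719299] [ 3.90010169e-04  1.66001996e-01  9.86125332e-01 -1.19572383e-04]
jar rim 1402 [[0.5295, 0.5814], [-0.145, -0.0937], [0.1105, 0.1219]]
scene tray ((0.5054780840873718, -0.3380163311958313), (0.216959148645401, 0.16641157865524292), 3.5142574310302734) 673
side tray ((0.5045338869094849, -0.3377762734889984), (0.21916286647319794, 0.16792058944702148), 3.266742467880249) 1045
```

View pics/w3.png

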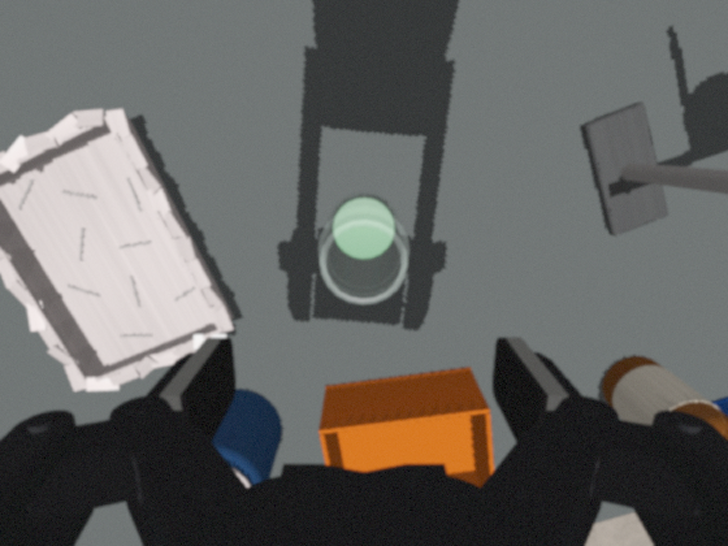

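The wrist picture shows the jar rim at (364,262), midway between the fingers. The rim cloud gives its centre as (0.5555, -0.1194), right under the TCP. The tray is at (0.505, -0.338). I'll descend and grip the jar body.

>>> play_rows --xyz '[[0,0,30],[0,0,65],[0,0,95],[0,0,120],[0,0,135],[0,0,142],[0,0,142],[0,0,142],[0,0,142],[0,0,142]]' --rot '[[0,0,0],[0,0,0],[0,0,0],[0,0,0],[0,0,0],[0,0,0],[0,0,0],[0,0,0],[0,0,0],[0,0,0]]' --grip '[1,1,1,1,1,1,1,0.5,0.3,0.3]'

```text
time_s: 3.9
eef_pos: [0.5566, -0.1201, 0.0764]
eef_rot: [0.001, 0.166, 0.986, -0.0]
wrist_force: [-1.1, 1.1, 6.2]
opening: 0.608
grasp_force: 59.9
```

>>> play_rows --xyz '[[0,0,0],[0,0,0],[0,0,0],[0,0,0],[0,0,0],[0,0,-2],[0,0,-5],[0,0,-10],[0,0,-15],[0,0,-15]]' --rot '[[0,0,0],[0,0,0],[0,0,0],[0,0,0],[0,0,0],[0,0,0],[0,0,0],[0,0,0],[0,0,0],[0,0,0]]' --grip '[0.3,0.3,0.3,0.3,0.3,0.3,0.3,0.3,0.3,0.3]'

```text
time_s: 5.15
eef_pos: [0.5559, -0.1198, 0.0903]
eef_rot: [0.001, 0.166, 0.986, -0.0]
wrist_force: [-0.2, -0.1, -3.5]
opening: 0.611
grasp_force: 58.3
```

>>> play_rows --xyz '[[0,0,-25],[0,0,-48],[-1,-10,-55],[-4,-40,-55],[-8,-80,-55],[-12,-120,-55],[-17,-165,-55],[-21,-205,-55],[-23,-223,-55],[-23,-223,-55]]' --rot '[[0,0,0],[0,0,0],[0,0,0],[0,0,0],[0,0,0],[0,0,0],[0,0,0],[0,0,0],[0,0,0],[0,0,0]]' --grip '[0.3,0.3,0.3,0.3,0.3,0.3,0.3,0.3,0.3,0.3]'

```text
time_s: 6.4
eef_pos: [0.5033, -0.3386, 0.1439]
eef_rot: [-0.0, 0.167, 0.986, 0.0]
wrist_force: [-0.1, 0.2, -3.0]
opening: 0.612
grasp_force: 58.6
```

Run:
```python
from h import *
o=readout.get_obs();print(o["time_s"],o["eef_pos"],o["wrist_force"])
c=shot("side");save(c,"s4.png",(200,190,400,350),4)
```

```text
6.4 [ 0.50333433 -0.33864867  0.14392327] [-0.05817825  0.17769394 -2.99939831]
```

View pics/s4.png

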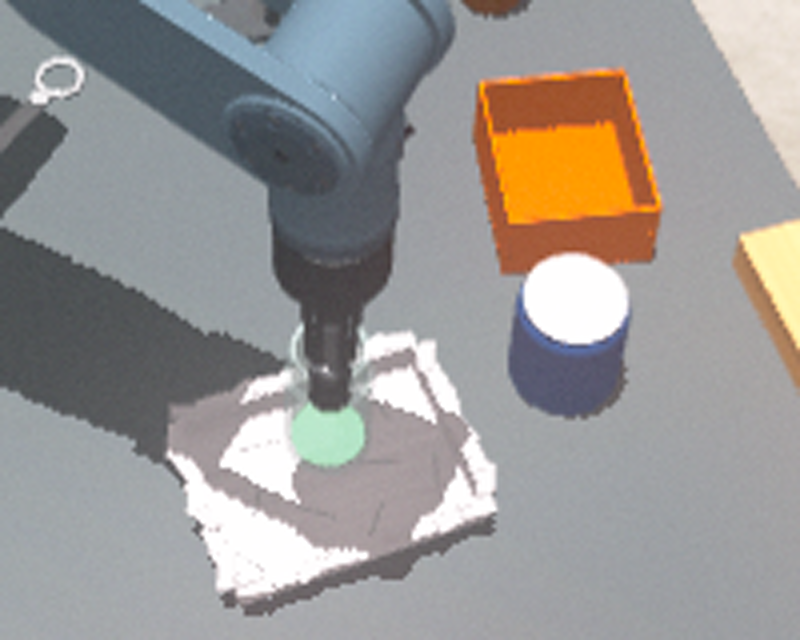

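The picture shows the jar upright in the fingers above the tray, base at about (327,432). It will come down about 64 mm.

>>> play_rows --xyz '[[0,0,15],[0,0,30],[0,0,42],[0,0,50],[0,0,55],[0,0,58],[0,0,60],[0,0,62],[0,0,63],[0,0,64]]' --rot '[[0,0,0],[0,0,0],[0,0,0],[0,0,0],[0,0,0],[0,0,0],[0,0,0],[0,0,0],[0,0,0],[0,0,0]]' --grip '[0.3,0.3,0.3,0.3,0.3,0.3,0.3,0.3,0.3,0.3]'

```text
time_s: 7.7
eef_pos: [0.5042, -0.3379, 0.0808]
eef_rot: [0.0, 0.166, 0.986, -0.0]
wrist_force: [-0.8, -0.5, -2.9]
opening: 0.607
grasp_force: 58.6
```

>>> play_rows --xyz '[[0,0,0],[0,0,0.5],[0,0,0.5],[0,0,1],[0,0,1],[0,0,1.5],[0,0,1.5],[0,0,2],[0,0,2],[0,0,2]]' --rot '[[0,0,0],[0,0,0],[0,0,0],[0,0,0],[0,0,0],[0,0,0],[0,0,0],[0,0,0],[0,0,0],[0,0,0]]' --grip '[0.3,0.3,0.3,0.3,0.3,0.3,0.3,0.3,0.3,0.3]'

```text
time_s: 8.95
eef_pos: [0.5044, -0.3379, 0.0796]
eef_rot: [0.0, 0.166, 0.986, -0.0]
wrist_force: [-1.8, 1.3, 5.7]
opening: 0.613
grasp_force: 60.1
```

>>> play_rows --xyz '[[0,0,-1],[0,0,-1],[0,0,-1],[0,0,-1],[0,0,-1],[0,0,-1],[0,0,-1],[0,0,-10],[0,0,-25],[0,0,-45]]' --rot '[[0,0,0],[0,0,0],[0,0,0],[0,0,0],[0,0,0],[0,0,0],[0,0,0],[0,0,0],[0,0,0],[0,0,0]]' --grip '[0.7,1,1,1,1,1,1,1,1,1]'

```text
time_s: 10.2
eef_pos: [0.5042, -0.3379, 0.1251]
eef_rot: [0.0, 0.166, 0.986, -0.0]
wrist_force: [-0.2, -0.4, -0.7]
opening: 1.0
grasp_force: 0.0
```

>>> play_rows --xyz '[[0,0,-25],[0,0,-60],[0,0,-100],[0,0,-140],[0,0,-160],[0,0,-160],[0,0,-160],[0,0,-160],[0,0,-160],[0,0,-160]]' --rot '[[0,0,0],[0,0,0],[0,0,0],[0,0,0],[0,0,0],[0,0,0],[0,0,0],[0,0,0],[0,0,0],[0,0,0]]' --grip '[1,1,1,1,1,1,1,1,1,1]'

```text
time_s: 11.45
eef_pos: [0.504, -0.3377, 0.2831]
eef_rot: [-0.0, 0.166, 0.986, 0.0]
wrist_force: [-0.4, 0.1, -0.1]
opening: 0.999
grasp_force: 0.0
```

Run:
```python
from h import *
o=readout.get_obs();print(o["time_s"],o["eef_pos"],o["opening"])
c=shot("wrist");save(c,"w5.png",None,1.3)
W=cloud(c);x,y,z=W[...,0],W[...,1],W[...,2]
b=(abs(x-.505)<.05)&(abs(y+.338)<.05)&(z>.114)&(z<.135)
print("jar rim",b.sum(),np.round([np.percentile(W[b][:,j],[1,50,99]) for j in (0,1,2)],4).tolist())
b&=z>.119; print("circle",cv2.minEnclosingCircle(W[b][:,:2].astype(np.float32)))
b=(abs(x-.505)<.14)&(abs(y+.338)<.12)&(z>.024)&(z<.045)
print("tray",cv2.minAreaRect(W[b][:,:2].astype(np.float32)))
```

```text
11.45 [ 0.50399881 -0.33768337  0.28310315] 0.998645763060394
jar rim 887 [[0.4779, 0.5056, 0.5299], [-0.3632, -0.3375, -0.3118], [0.1143, 0.1232, 0.1251]]
circle ((0.5043578147888184, -0.3375120759010315), 0.027002353221178055)
tray ((0.5053321719169617, -0.3359609544277191), (0.22083307802677155, 0.1664596050977707), 3.2145283222198486)
```

View pics/w5.png

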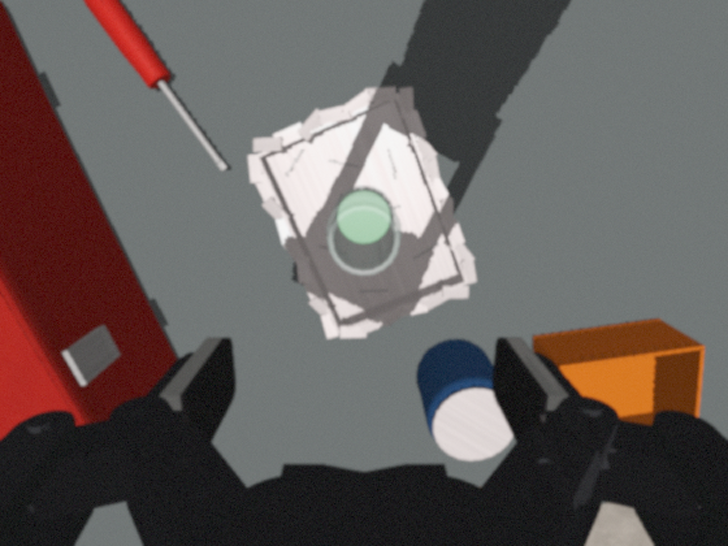

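The wrist picture shows the jar upright in the tray, with its rim circle at (364,240). Its centre is (0.504, -0.3375), radius 27 mm, z 0.1235, which is what was wanted. Next I'll go above the funnel.

>>> play_rows --xyz '[[6,20,-10],[17,60,-17],[30,105,-17],[43,150,-17],[58,200,-17],[72,250,-17],[87,300,-17],[101,350,-17],[116,400,-17],[130,450,-17]]' --rot '[[0,0,0],[0,0,0],[0,0,0],[0,0,0],[0,0,0],[0,0,0],[0,0,0],[0,0,0],[0,0,0],[0,0,0]]' --grip '[1,1,1,1,1,1,1,1,1,1]'

```text
time_s: 12.75
eef_pos: [0.528, 0.1327, 0.3018]
eef_rot: [0.001, 0.166, 0.986, 0.0]
wrist_force: [-0.5, 0.0, -0.4]
opening: 0.999
grasp_force: 0.0
```

>>> play_rows --xyz '[[14,50,0],[29,100,0],[43,150,0],[53,185,0],[57,198,0],[57,198,0],[57,198,0],[57,198,0],[57,198,0],[57,198,0]]' --rot '[[0,0,0],[0,0,0],[0,0,0],[0,0,0],[0,0,0],[0,0,0],[0,0,0],[0,0,0],[0,0,0],[0,0,0]]' --grip '[1,1,1,1,1,1,1,1,1,1]'

```text
time_s: 14.0
eef_pos: [0.5399, 0.3352, 0.3008]
eef_rot: [0.0, 0.167, 0.986, -0.0]
wrist_force: [-0.1, -0.2, -0.7]
opening: 1.001
grasp_force: 0.0
```

Run:
```python
from h import *
o=readout.get_obs();print(o["time_s"],o["eef_pos"],o["opening"])
c=shot("wrist");save(c,"w6.png",None,1.3)
W=cloud(c);x,y,z=W[...,0],W[...,1],W[...,2]
b=(abs(x-.54)<.05)&(abs(y-.336)<.05)&(z>.185)&(z<.205)
P=W[b];print("rim",b.sum(),np.round([np.percentile(P[:,j],[1,50,99]) for j in (0,1,2)],4).tolist())
b&=z>.190; print("circle",cv2.minEnclosingCircle(W[b][:,:2].astype(np.float32)))
q=o["eef_rot"];M=R.from_quat([q[1],q[2],q[3],q[0]]).as_matrix()
ctr=np.array(cv2.minEnclosingCircle(W[b][:,:2].astype(np.float32))[0]+(.185,));print((M.T@(ctr-o["eef_pos"])*1000).round(1))
```

```text
14.0 [0.53993667 0.33519601 0.30077806] 1.0008766132453206
rim 1205 [[0.5087, 0.5443, 0.5688], [0.3072, 0.3362, 0.3669], [0.1853, 0.1951, 0.1969]]
circle ((0.5392299890518188, 0.3370267450809479), 0.031096044927835464)
[  1.3   1.5 115.8]
```

View pics/w6.png

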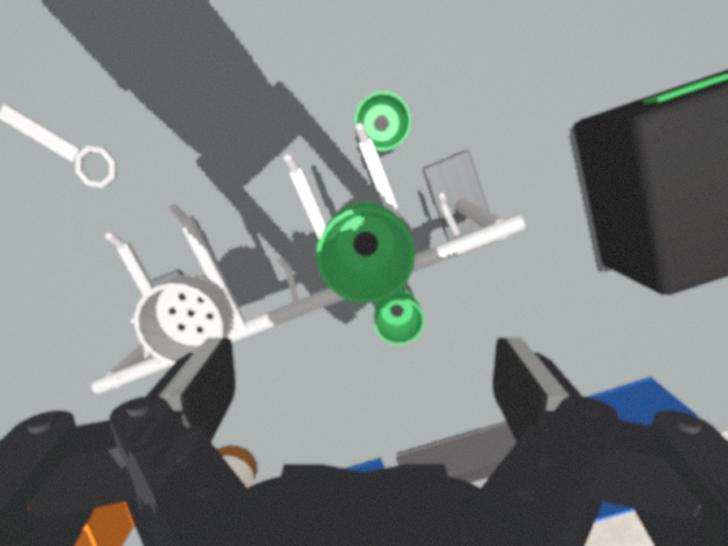

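The wrist picture shows the 62 mm funnel at (365,252), with the small ones at (383,120) and (399,318) and the strainer at (184,318). The fingers straddle it freely. I'll correct by (1, 1.5), descend 116 mm and grip the band.

>>> play_rows --xyz '[[1,1.5,25],[1,1.5,55],[1,1.5,80],[1,1.5,100],[1,1.5,112],[1,1.5,116],[1,1.5,116],[1,1.5,116],[1,1.5,116],[1,1.5,116]]' --rot '[[0,0,0],[0,0,0],[0,0,0],[0,0,0],[0,0,0],[0,0,0],[0,0,0],[0,0,0],[0,0,0],[0,0,0]]' --grip '[1,1,1,1,1,1,1,1,0.6,0.4]'

```text
time_s: 15.3
eef_pos: [0.5395, 0.3375, 0.1851]
eef_rot: [0.0, 0.166, 0.986, 0.0]
wrist_force: [-0.4, 0.1, -0.6]
opening: 0.604
grasp_force: 0.0
```

>>> play_rows --xyz '[[0,0,0],[0,0,0],[0,0,0],[0,0,0],[0,0,-3],[0,0,-8],[0,0,-15],[0,0,-25],[0,0,-35],[0,0,-45]]' --rot '[[0,0,0],[0,0,0],[0,0,0],[0,0,0],[0,0,0],[0,0,0],[0,0,0],[0,0,0],[0,0,0],[0,0,0]]' --grip '[0.4,0.4,0.4,0.4,0.4,0.4,0.4,0.4,0.4,0.4]'

```text
time_s: 16.55
eef_pos: [0.5394, 0.3375, 0.2307]
eef_rot: [0.0, 0.166, 0.986, 0.0]
wrist_force: [-1.1, -0.1, -1.0]
opening: 0.4
grasp_force: 0.0
```

>>> play_rows --xyz '[[0,0,-20],[0,0,-45],[0,0,-70],[0,0,-95],[0,0,-105],[0,0,-105],[0,0,-105],[0,0,-105],[0,0,-105],[0,0,-105]]' --rot '[[0,0,0],[0,0,0],[0,0,0],[0,0,0],[0,0,0],[0,0,0],[0,0,0],[0,0,0],[0,0,0],[0,0,0]]' --grip '[0.4,0.4,0.4,0.4,0.4,0.4,0.4,0.4,0.4,0.4]'

```text
time_s: 17.8
eef_pos: [0.5392, 0.3374, 0.3344]
eef_rot: [-0.0, 0.166, 0.986, -0.0]
wrist_force: [-0.7, -1.3, 0.4]
opening: 0.399
grasp_force: 0.0
```

Run:
```python
from h import *
o=readout.get_obs();print(o["time_s"],o["eef_pos"],o["opening"],o["grasp_force"])
c=shot("scene");W=cloud(c);x,y,z=W[...,0],W[...,1],W[...,2];hsv=cv2.cvtColor(c["color"],cv2.COLOR_RGB2HSV)
b=(cv2.inRange(hsv,(50,150,40),(75,255,255))>0)&(z>.19)&(abs(x-.54)<.08)&(abs(y-.336)<.08)
v,u=np.where(b);print(b.sum(),u.min(),u.max(),v.min(),v.max(),"z",z[b].min(),z[b].max())
cu,cv_=int(u.mean()),int(v.mean());save(c,"s7.png",(max(cu-70,0),max(cv_-70,0),cu+70,cv_+70),4)
```

```text
17.8 [0.53924052 0.33742286 0.33436052] 0.3991732580852977 0.0
141 394 422 278 301 z 0.19000290745284665 0.1975986381701813
```

View pics/s7.png

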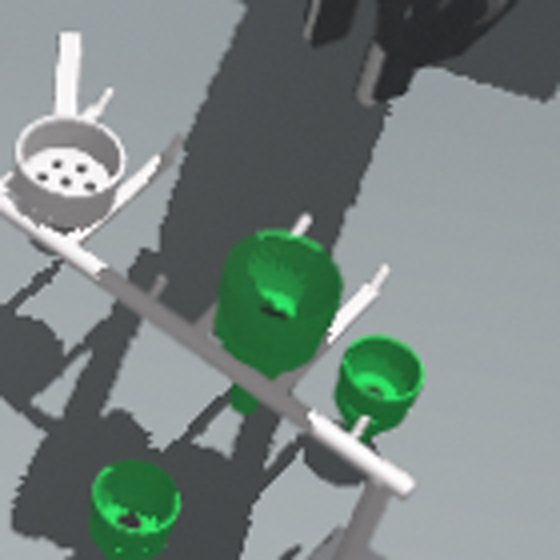

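The grasp missed. The crop shows the funnel still hanging unmoved, crop (280,300), and the fingers closed to 0.40 without force. I'll measure where the fingertips really are relative to the TCP.

Run:
```python
from h import *
o=readout.get_obs();e=np.array(o["eef_pos"])
for n in ("scene","side","wrist"):
    c=shot(n);W=cloud(c);x,y,z=W[...,0],W[...,1],W[...,2]
    b=(abs(x-e[0])<.07)&(abs(y-e[1])<.08)&(z>.24)&(z<.42)
    P=W[b]
    if len(P): print(n,len(P),"zmin",np.percentile(P[:,2],[0,1,5]).round(4),"tcp",e.round(4)); L=P[P[:,2]<P[:,2].min()+.02]; print((L[::max(1,len(L)//6)]-e).round(3).tolist())
d=load("scene");W=cloud(d);x,y,z=W[...,0],W[...,1],W[...,2];hsv=cv2.cvtColor(d["color"],cv2.COLOR_RGB2HSV)
b=(cv2.inRange(hsv,(50,150,40),(75,255,255))>0)&(abs(x-.54)<.05)&(abs(y-.336)<.05)&(z>.1)
P=W[b]; print("funnel z",np.percentile(P[:,2],[1,50,99]).round(3)); T=P[P[:,2]>.19];print(cv2.minEnclosingCircle(T[:,:2].astype(np.float32)))
```

```text
scene 910 zmin [0.3491 0.3517 0.3571] tcp [0.5393 0.3374 0.3345]
[[-0.004, -0.032, 0.033], [0.001, -0.026, 0.027], [0.002, -0.021, 0.026], [-0.008, -0.017, 0.018], [0.015, 0.022, 0.033], [0.01, 0.028, 0.03], [0.01, 0.019, 0.015]]
side 115 zmin [0.3544 0.3546 0.3571] tcp [0.5393 0.3374 0.3345]
[[0.017, 0.017, 0.04], [0.004, -0.022, 0.04], [0.003, -0.021, 0.032], [0.001, -0.028, 0.033], [0.002, -0.025, 0.028], [0.001, -0.026, 0.025]]
wrist 20414 zmin [0.3505 0.3571 0.3671] tcp [0.5393 0.3374 0.3345]
[[-0.017, -0.019, 0.02], [-0.012, -0.014, 0.02], [-0.003, 0.022, 0.031], [-0.014, -0.023, 0.027], [0.003, 0.027, 0.032], [0.009, 0.015, 0.023], [0.005, -0.019, 0.033]]
funnel z [0.151 0.174 0.196]
((0.538749635219574, 0.33617085218429565), 0.032671231776475906)
```

All three cameras put the real fingertips about 17 mm behind the reported TCP, not 19 mm ahead of it, so the real grasp point is about 36 mm farther back. That explains the jar gripping at its neck and the funnel miss. To hold the band (z 0.174–0.195) the TCP has to read about 0.148.

>>> play_rows --xyz '[[0,0,0],[0,0,0],[0,0,0],[0,0,20],[0,0,50],[0,0,80],[0,0,110],[0,0,130],[0,0,130],[0,0,130]]' --rot '[[0,0,0],[0,0,0],[0,0,0],[0,0,0],[0,0,0],[0,0,0],[0,0,0],[0,0,0],[0,0,0],[0,0,0]]' --grip '[1,1,1,1,1,1,1,1,1,1]'

```text
time_s: 19.25
eef_pos: [0.5399, 0.3377, 0.2057]
eef_rot: [0.001, 0.166, 0.986, 0.0]
wrist_force: [-0.7, 0.0, -0.5]
opening: 1.0
grasp_force: 0.0
```

>>> play_rows --xyz '[[0,0,15],[0,0,30],[0,0,43],[0,0,52],[0,0,56],[0,0,56],[0,0,56],[0,0,56],[0,0,56],[0,0,56]]' --rot '[[0,0,0],[0,0,0],[0,0,0],[0,0,0],[0,0,0],[0,0,0],[0,0,0],[0,0,0],[0,0,0],[0,0,0]]' --grip '[1,1,1,1,1,1,0.8,0.6,0.5,0.4]'

```text
time_s: 20.5
eef_pos: [0.5401, 0.3377, 0.1499]
eef_rot: [0.001, 0.166, 0.986, 0.001]
wrist_force: [-0.5, 0.3, 5.1]
opening: 0.7
grasp_force: 65.1
```

>>> play_rows --xyz '[[0,0,0],[0,0,-3],[0,0,-8],[0,0,-15],[0,0,-25],[0,0,-40],[0,0,-60],[0,0,-80],[0,0,-100],[0,0,-120]]' --rot '[[0,0,0],[0,0,0],[0,0,0],[0,0,0],[0,0,0],[0,0,0],[0,0,0],[0,0,0],[0,0,0],[0,0,0]]' --grip '[0.4,0.4,0.4,0.4,0.4,0.4,0.4,0.4,0.4,0.4]'

```text
time_s: 21.75
eef_pos: [0.5394, 0.3375, 0.2704]
eef_rot: [0.0, 0.166, 0.986, 0.0]
wrist_force: [-0.5, 0.3, -0.5]
opening: 0.699
grasp_force: 64.6
```

>>> play_rows --xyz '[[0,0,-15],[0,0,-25],[0,0,-30],[0,0,-30],[0,0,-30],[0,0,-30],[0,0,-30],[0,0,-30],[0,0,-30],[0,0,-30]]' --rot '[[0,0,0],[0,0,0],[0,0,0],[0,0,0],[0,0,0],[0,0,0],[0,0,0],[0,0,0],[0,0,0],[0,0,0]]' --grip '[0.4,0.4,0.4,0.4,0.4,0.4,0.4,0.4,0.4,0.4]'

```text
time_s: 23.0
eef_pos: [0.5393, 0.3374, 0.2987]
eef_rot: [0.0, 0.166, 0.986, -0.0]
wrist_force: [0.3, 0.5, -1.3]
opening: 0.702
grasp_force: 64.6
```

```bash
cat > fz.py <<'E'
from h import *
def funnel():
    o=readout.get_obs();e=np.array(o["eef_pos"]);q=o["eef_rot"];M=R.from_quat([q[1],q[2],q[3],q[0]]).as_matrix()
    print("t",o["time_s"],"tcp",e.round(4),"grip",o["grasp_force"].__round__(1))
    for n in ("scene","side"):
        c=shot(n);W=cloud(c);x,y,z=W[...,0],W[...,1],W[...,2];hsv=cv2.cvtColor(c["color"],cv2.COLOR_RGB2HSV)
        b=(cv2.inRange(hsv,(45,130,25),(78,255,255))>0)&(abs(x-e[0])<.07)&(abs(y-e[1])<.07)&(z>e[2]-.1)
        P=W[b]; print(n,len(P),"z",np.percentile(P[:,2],[0,1,50,99]).round(4) if len(P) else '')
        if len(P)<30: continue
        zt=e[2]+.046  # expected rim
        S=P[P[:,2]<zt-.085]  # spout
        def axis(S,r):
            # circle fit with known-ish radius, surface facing camera
            from scipy.optimize import least_squares
            f=lambda p: np.hypot(S[:,0]-p[0],S[:,1]-p[1])-r(S[:,2])
            return least_squares(f,e[:2],loss="soft_l1",f_scale=.002).x
        h=lambda zz: zz-(zt-.115)
        prof=lambda zz: np.interp(h(zz),[0,.035,.045,.07,.0701,.074,.0741,.094,.115],np.array([16,22,34,40,58,58,46,62,62])/2000)
        for nm,lo,hi in (("spout",0.002,.033),("collar",.046,.068)):
            H=h(P[:,2]);S=P[(H>lo)&(H<hi)]
            if len(S)>15:
                a=axis(S,prof); print(" ",nm,len(S),"axis xy",a.round(4),"off tcp mm",((a-e[:2])*1000).round(1))
E
python3 - <<'E'
from fz import *
funnel()
c=load("scene"); 
save(c,"s8.png",(290,90,470,290),3)
E
```

```text
t 23.0 tcp [0.5393 0.3374 0.2987] grip 64.6
scene 952 z [0.2317 0.236  0.3166 0.3441]
  spout 76 axis xy [0.5381 0.3367] off tcp mm [-1.2 -0.7]
  collar 52 axis xy [0.538  0.3368] off tcp mm [-1.3 -0.6]
side 212 z [0.2341 0.2352 0.3141 0.3487]
  spout 23 axis xy [0.5405 0.3379] off tcp mm [1.2 0.5]
  collar 29 axis xy [0.5379 0.3385] off tcp mm [-1.4  1. ]
```

View pics/s8.png

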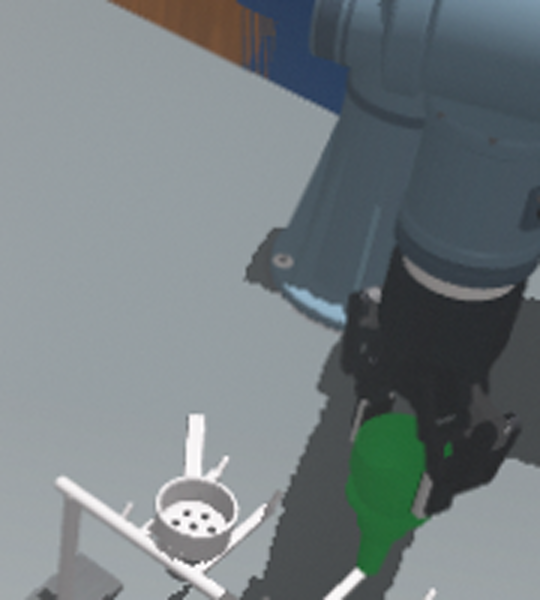

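The crop shows the funnel held upright by its band, spout at (370,560), and the strainer undisturbed at (195,520). Its axis agrees with the TCP within about 1 mm. I'll carry it over to the jar.

>>> play_rows --xyz '[[-5,-17,0],[-15,-52,0],[-28,-97,0],[-42,-145,0],[-56,-193,0],[-70,-241,0],[-84,-289,0],[-98,-337,0],[-112,-385,0],[-126,-433,0]]' --rot '[[0,0,0],[0,0,0],[0,0,0],[0,0,0],[0,0,0],[0,0,0],[0,0,0],[0,0,0],[0,0,0],[0,0,0]]' --grip '[0.4,0.4,0.4,0.4,0.4,0.4,0.4,0.4,0.4,0.4]'

```text
time_s: 24.35
eef_pos: [0.5155, -0.1153, 0.2989]
eef_rot: [0.0, 0.166, 0.986, -0.0]
wrist_force: [0.5, -0.1, -0.1]
opening: 0.698
grasp_force: 64.7
```

>>> play_rows --xyz '[[-14,-48,0],[-28,-96,0],[-42,-144,0],[-53,-183,0],[-60,-208,0],[-62,-216,0],[-62,-216,0],[-62,-216,0],[-62,-216,0],[-62,-216,0]]' --rot '[[0,0,0],[0,0,0],[0,0,0],[0,0,0],[0,0,0],[0,0,0],[0,0,0],[0,0,0],[0,0,0],[0,0,0]]' --grip '[0.4,0.4,0.4,0.4,0.4,0.4,0.4,0.4,0.4,0.4]'

```text
time_s: 25.6
eef_pos: [0.5046, -0.3366, 0.2989]
eef_rot: [0.0, 0.166, 0.986, -0.0]
wrist_force: [0.1, 0.4, -0.9]
opening: 0.699
grasp_force: 64.7
```

Run:
```python
from fz import *
funnel()
for n in ("scene","side"):
    W=cloud(load(n));x,y,z=W[...,0],W[...,1],W[...,2]
    b=(abs(x-.504)<.05)&(abs(y+.3375)<.05)&(z>.118)&(z<.13);P=W[b]
    print(n,"jar",len(P),cv2.minEnclosingCircle(P[:,:2].astype(np.float32)) if len(P)>5 else '')
```

```text
t 25.6 tcp [ 0.5046 -0.3366  0.2989] grip 64.7
scene 0 z 
side 10 z [0.3421 0.3422 0.3466 0.3493]
scene jar 62 ((0.5053520202636719, -0.33536583185195923), 0.028597507625818253)
side jar 112 ((0.5012885332107544, -0.33822765946388245), 0.028464123606681824)
```

>>> play_rows --xyz '[[0,-0.5,10],[0,-0.5,25],[0,-0.5,42],[0,-0.5,59],[0,-0.5,73],[0,-0.5,83],[0,-0.5,88],[0,-0.5,90],[0,-0.5,90],[0,-0.5,90]]' --rot '[[0,0,0],[0,0,0],[0,0,0],[0,0,0],[0,0,0],[0,0,0],[0,0,0],[0,0,0],[0,0,0],[0,0,0]]' --grip '[0.4,0.4,0.4,0.4,0.4,0.4,0.4,0.4,0.4,0.4]'

```text
time_s: 26.95
eef_pos: [0.5044, -0.338, 0.2093]
eef_rot: [0.0, 0.166, 0.986, -0.0]
wrist_force: [0.4, 0.2, -1.5]
opening: 0.7
grasp_force: 64.7
```

```bash
sed -i 's/(45,130,25),(78,255,255)/(45,110,12),(80,255,255)/' fz.py
python3 - <<'E'
from fz import *
funnel()
import shutil
for n in ("scene","side"):
    c=load(n);W=cloud(c);x,y,z=W[...,0],W[...,1],W[...,2]
    b=(abs(x-.504)<.05)&(abs(y+.3375)<.05)&(z>.118)&(z<.126);P=W[b]
    print(n,"jar",len(P),cv2.minEnclosingCircle(P[:,:2].astype(np.float32)) if len(P)>5 else '')
a=load("scene")["color"][130:270,190:330];b=load("side")["color"][200:340,200:340]
cv2.imwrite("pics/pair.png",cv2.resize(np.hstack([a,b])[...,::-1],None,fx=2.8,fy=2.8,interpolation=cv2.INTER_CUBIC))
E
```

```text
t 26.95 tcp [ 0.5044 -0.338   0.2093] grip 64.7
scene 35 z [0.2267 0.2269 0.2461 0.254 ]
side 14 z [0.2441 0.2451 0.255  0.2584]
scene jar 56 ((0.505909264087677, -0.3352327048778534), 0.029232002794742584)
side jar 72 ((0.5023988485336304, -0.3390650153160095), 0.02799871750175953)
```

View pics/pair.png

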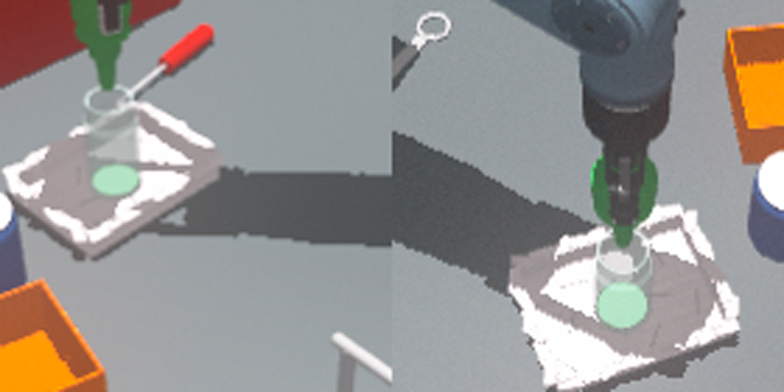

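The pair picture shows the spout tip just above the mouth in both views: tip (108,88) over rim (110,98), and tip (622,243) over rim (623,248). I'll lower it.

>>> play_rows --xyz '[[0,0,8],[0,0,17],[0,0,26],[0,0,35],[0,0,44],[0,0,53],[0,0,61],[0,0,68],[0,0,73],[0,0,75]]' --rot '[[0,0,0],[0,0,0],[0,0,0],[0,0,0],[0,0,0],[0,0,0],[0,0,0],[0,0,0],[0,0,0],[0,0,0]]' --grip '[0.4,0.4,0.4,0.4,0.4,0.4,0.4,0.4,0.4,0.4]'

```text
time_s: 28.3
eef_pos: [0.5041, -0.3377, 0.1333]
eef_rot: [-0.0, 0.166, 0.986, 0.0]
wrist_force: [-0.2, 0.2, -0.6]
opening: 0.701
grasp_force: 64.7
```

>>> play_rows --xyz '[[0,0,0],[0,0,1],[0,0,2],[0,0,3],[0,0,4],[0,0,5],[0,0,6],[0,0,7],[0,0,8],[0,0,8]]' --rot '[[0,0,0],[0,0,0],[0,0,0],[0,0,0],[0,0,0],[0,0,0],[0,0,0],[0,0,0],[0,0,0],[0,0,0]]' --grip '[0.4,0.4,0.4,0.4,0.4,0.4,0.4,0.4,0.4,0.4]'

```text
time_s: 29.55
eef_pos: [0.5041, -0.3378, 0.1256]
eef_rot: [-0.0, 0.166, 0.986, 0.0]
wrist_force: [-0.8, 0.2, -0.8]
opening: 0.698
grasp_force: 64.7
```

>>> play_rows --xyz '[[0,0,0.3],[0,0,0.5],[0,0,0.8],[0,0,1.0],[0,0,1.2],[0,0,1.4],[0,0,1.6],[0,0,1.8],[0,0,2],[0,0,2]]' --rot '[[0,0,0],[0,0,0],[0,0,0],[0,0,0],[0,0,0],[0,0,0],[0,0,0],[0,0,0],[0,0,0],[0,0,0]]' --grip '[0.4,0.4,0.4,0.4,0.4,0.4,0.4,0.4,0.4,0.4]'

```text
time_s: 30.8
eef_pos: [0.5041, -0.3378, 0.1237]
eef_rot: [-0.0, 0.166, 0.986, 0.0]
wrist_force: [0.3, -0.0, 0.2]
opening: 0.699
grasp_force: 64.7
```

>>> play_rows --xyz '[[0,0,0.2],[0,0,0.3],[0,0,0.5],[0,0,0.6],[0,0,0.8],[0,0,0.9],[0,0,1.0],[0,0,1.0],[0,0,1.0],[0,0,1.0]]' --rot '[[0,0,0],[0,0,0],[0,0,0],[0,0,0],[0,0,0],[0,0,0],[0,0,0],[0,0,0],[0,0,0],[0,0,0]]' --grip '[0.4,0.4,0.4,0.4,0.4,0.4,0.4,0.4,0.4,0.4]'

```text
time_s: 32.05
eef_pos: [0.5042, -0.3379, 0.1229]
eef_rot: [0.0, 0.166, 0.986, -0.0]
wrist_force: [-1.2, 0.9, 2.0]
opening: 0.697
grasp_force: 65.0
```

>>> play_rows --xyz '[[0,0,0.1],[0,0,0.2],[0,0,0.3],[0,0,0.4],[0,0,0.5],[0,0,0.5],[0,0,0.5],[0,0,0.5],[0,0,0.5],[0,0,0.5]]' --rot '[[0,0,0],[0,0,0],[0,0,0],[0,0,0],[0,0,0],[0,0,0],[0,0,0],[0,0,0],[0,0,0],[0,0,0]]' --grip '[0.4,0.4,0.4,0.4,0.4,0.4,0.4,0.4,0.4,0.4]'

```text
time_s: 33.3
eef_pos: [0.5044, -0.338, 0.1229]
eef_rot: [0.0, 0.166, 0.986, -0.0]
wrist_force: [-1.4, 1.8, 6.2]
opening: 0.699
grasp_force: 65.4
```

The TCP has stopped at 0.1229 with about 7 N, the expected seating height, so the funnel is seated. I'll open and rise straight up.

>>> play_rows --xyz '[[0,0,-0.5],[0,0,-0.5],[0,0,-0.5],[0,0,-0.5],[0,0,-0.5],[0,0,-0.5],[0,0,-0.5],[0,0,-5],[0,0,-15],[0,0,-30]]' --rot '[[0,0,0],[0,0,0],[0,0,0],[0,0,0],[0,0,0],[0,0,0],[0,0,0],[0,0,0],[0,0,0],[0,0,0]]' --grip '[0.65,0.75,0.85,1,1,1,1,1,1,1]'

```text
time_s: 34.55
eef_pos: [0.5041, -0.3377, 0.153]
eef_rot: [-0.0, 0.166, 0.986, 0.0]
wrist_force: [0.2, 0.2, -0.3]
opening: 0.998
grasp_force: 0.0
```

>>> play_rows --xyz '[[0,0,-25],[0,0,-60],[0,0,-100],[0,0,-130],[0,0,-140],[0,0,-140],[0,0,-140],[0,0,-140],[0,0,-140],[0,0,-140]]' --rot '[[0,0,0],[0,0,0],[0,0,0],[0,0,0],[0,0,0],[0,0,0],[0,0,0],[0,0,0],[0,0,0],[0,0,0]]' --grip '[1,1,1,1,1,1,1,1,1,1]'

```text
time_s: 35.8
eef_pos: [0.5041, -0.3377, 0.2918]
eef_rot: [-0.0, 0.166, 0.986, 0.0]
wrist_force: [0.2, 0.3, -0.0]
opening: 0.998
grasp_force: 0.0
```

Run:
```python
from h import *
o=readout.get_obs();print(o["time_s"],o["eef_pos"],o["wrist_force"])
for n in ("wrist","scene","side"):
    c=shot(n);W=cloud(c);x,y,z=W[...,0],W[...,1],W[...,2];hsv=cv2.cvtColor(c["color"],cv2.COLOR_RGB2HSV)
    b=(cv2.inRange(hsv,(45,110,12),(80,255,255))>0)&(abs(x-.504)<.05)&(abs(y+.3375)<.05)&(z>.155)&(z<.19)
    P=W[b];T=P[P[:,2]>.163]
    A=np.c_[T[:,:2]-[.504,-.3375],np.ones(len(T))]
    print(n,len(P),np.percentile(P[:,2],[50,99]).round(4),cv2.minEnclosingCircle(T[:,:2].astype(np.float32)) if len(T) else '')
    b=(abs(x-.504)<.05)&(abs(y+.3375)<.05)&(z>.164)&(z<.18); U=W[b]; U=U[np.abs(np.hypot(U[:,0]-.504,U[:,1]+.3375)-.0295)<.003]
    if len(U)>20: print("  rim plane slope",np.linalg.lstsq(np.c_[U[:,:2]-[.504,-.3375],np.ones(len(U))],U[:,2],rcond=None)[0].round(4))
```

```text
35.8 [ 0.50405472 -0.33774225  0.2917684 ] [ 0.21384527  0.27936709 -0.02758916]
wrist 917 [0.1676 0.1698] ((0.5034946799278259, -0.33732154965400696), 0.03034624457359314)
  rim plane slope [-0.0073  0.0033  0.1681]
scene 18 [0.1656 0.1697] ((0.49159619212150574, -0.32878509163856506), 0.027496932074427605)
  rim plane slope [-0.0058  0.0049  0.1664]
side 27 [0.1691 0.1753] ((0.49222174286842346, -0.32940423488616943), 0.02674332819879055)
  rim plane slope [-0.0062  0.0129  0.1684]
```

The funnel's rim is level (slope below 0.015), at z 0.168 (0.123 + 0.045) and centred at (0.5035, -0.3373) over the jar. The gripper is clear, so I'll hand in.

```bash
python3 -c "
from bench import ctrl
print(ctrl.hand_in())"
```

```text
the job is handed in; nothing more can be done
None
```

I handed the job in at about 36 s, with no verdict shown: by my last measurements the jar stands upright in the tray and the funnel sits level and centred in its neck, released.

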